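# Tare the balance that carries the empty dish

## Task

Three balances stand on the table, and one of them carries the empty open glass dish. Take the stylus from its stand and with its tip press the recessed tare button of that balance fully home, holding it down for about half a second, then put the stylus back in its stand, tip down with its flange resting on the block. Do not press the other balances' buttons, do not touch any button with the fingers, and leave the things on the pans and the tweezers where they are.

Things in the scene. Friction and masses are not known exactly. Their poses are not given: they have to be found in the camera images.
- balance_a: the left (+y) one of three identical white bench balances, fixed to the table: flat case 130 mm (its x) by 80 mm (its y), top face 25 mm high, a round steel pan at the back and, near the robot, a small display beside a recessed tare button. Origin: centre of the underside; x points from button to pan, z up
- pan_a (a point): centre of the top of balance_a's pan (dark steel disc 72 mm across, top 31 mm above the table, 20 mm behind the case's centre)
- mouth_a (a point): centre of the mouth of balance_a's button recess, level with the case's top face (at x -45, y -20 mm in the balance's frame): a round hole 13 mm across; the button, 10.6 mm across and flat, lies 3 mm below the mouth and goes down 4 mm more
- tare_a (a joint): tare button of balance_a: 0 m up, 0.004 m fully pressed (about 4 N), springs back
- balance_b: the middle one of three identical white bench balances, fixed to the table: flat case 130 mm (its x) by 80 mm (its y), top face 25 mm high, a round steel pan at the back and, near the robot, a small display beside a recessed tare button. Origin: centre of the underside; x points from button to pan, z up
- pan_b (a point): centre of the top of balance_b's pan (dark steel disc 72 mm across, top 31 mm above the table, 20 mm behind the case's centre)
- mouth_b (a point): centre of the mouth of balance_b's button recess, level with the case's top face (at x -45, y -20 mm in the balance's frame): a round hole 13 mm across; the button, 10.6 mm across and flat, lies 3 mm below the mouth and goes down 4 mm more
- tare_b (a joint): tare button of balance_b: 0 m up, 0.004 m fully pressed (about 4 N), springs back
- balance_c: the right (-y) one of three identical white bench balances, fixed to the table: flat case 130 mm (its x) by 80 mm (its y), top face 25 mm high, a round steel pan at the back and, near the robot, a small display beside a recessed tare button. Origin: centre of the underside; x points from button to pan, z up
- pan_c (a point): centre of the top of balance_c's pan (dark steel disc 72 mm across, top 31 mm above the table, 20 mm behind the case's centre)
- mouth_c (a point): centre of the mouth of balance_c's button recess, level with the case's top face (at x -45, y -20 mm in the balance's frame): a round hole 13 mm across; the button, 10.6 mm across and flat, lies 3 mm below the mouth and goes down 4 mm more
- tare_c (a joint): tare button of balance_c: 0 m up, 0.004 m fully pressed (about 4 N), springs back
- dish: empty open glass petri dish, 62 mm across, 18 mm high, standing on one of the three pans; origin: centre of its underside
- jar: closed glass jar with a green lid, 52 mm across, 55 mm high, standing on another pan; origin: centre of its underside
- pebble: grey river pebble, 46 mm across, 25 mm high, lying on the remaining pan; origin: centre of its underside
- stylus: press stylus hanging upright, tip down, in the stand: steel shaft (5 mm thick and round-tipped for the lowest 30 mm, then 8 mm), a flange 26 mm across at 60 to 64 mm above the tip, then a round black handle 16 mm across, 64 to 118 mm above the tip, to grip. Origin: the very tip; z runs up along the stylus. With the flange on the stand, the tip is 6 mm above the table
- stand: wooden stylus stand fixed to the table: block 50 x 50 mm, 66 mm high, with an upright round hole 16 mm across through its centre, in which the stylus hangs by its flange. Origin: centre of the underside, z up
- tweezers: steel tweezers lying on the table to the left, 110 mm long, 5 mm high; origin: centre of the underside
Mind the look-alikes: they are no part of the job. What is shaped like the stylus but yellow is not meant.

How it is judged:
On the way, in this order (a step that is already met when the one before it is completed fails the run):
1. the stylus is lifted clear of its stand (z of stylus in the frame of stand above 0.05 m), for 0.1 s.
2. the stylus holds down, fully home (beyond 3.2 of 4 mm), the tare button of the balance that carries the empty dish (((horizontal distance between dish and pan_a below 0.03 m and value of joint tare_a above 0.0032 m and contact force between stylus and tare_a above 0.5 N) or (horizontal distance between dish and pan_b below 0.03 m and value of joint tare_b above 0.0032 m and contact force between stylus and tare_b above 0.5 N) or (horizontal distance between dish and pan_c below 0.03 m and value of joint tare_c above 0.0032 m and contact force between stylus and tare_c above 0.5 N))), for 0.2 s.
At the end, for the whole second after the job is handed in: The stylus hangs at rest in its stand, tip down, tilted less than 7 degrees, flange on the block to within 3 mm; all three buttons are up again and the dish still stands on its pan (horizontal distance between stylus and stand below 0.012 m and z of stylus in the frame of stand between 0.003 and 0.009 m and angle between stylus's own z axis and vertical below 0.12 rad and linear speed of stylus below 0.02 m/s and value of joint each of tare_a, tare_b, tare_c below 0.001 m and (horizontal distance between dish and pan_a below 0.03 m or horizontal distance between dish and pan_b below 0.03 m or horizontal distance between dish and pan_c below 0.03 m)); the robot touches nothing.
It fails at once if the tare button of a balance without the empty dish is pressed (over 1.5 mm) ((horizontal distance between dish and pan_a above 0.05 m and value of joint tare_a above 0.0015 m) or (horizontal distance between dish and pan_b above 0.05 m and value of joint tare_b above 0.0015 m) or (horizontal distance between dish and pan_c above 0.05 m and value of joint tare_c above 0.0015 m)).
It fails at once if the gripper or arm touches a tare button (contact force between any of the fingers, the arm and tare_a above 0.3 N or contact force between any of the fingers, the arm and tare_b above 0.3 N or contact force between any of the fingers, the arm and tare_c above 0.3 N).
It fails at once if something on a pan is shifted by more than 10 mm (distance of any of dish, jar, pebble from where it was at the start of the episode above 0.01 m).
It fails at once if the tweezers are shifted by more than 20 mm (distance of tweezers from where it was at the start of the episode above 0.02 m).
It also fails if it takes over 54 s, if anything falls off the work surface, if the arm or the gripper's body presses on something with over 40 N, if the wrist force passes 120 N, or if a joint passes its speed limit or range.

## Robot

A 6-joint arm with a two-finger parallel gripper is mounted at the origin on the work surface. World frame = base frame: x ahead of the robot, y to its left, z up, the work surface at z = 0. Lengths are in m, angles in rad, forces in N, time in s.
With the tool pointing down it reaches from about 0.3 to 0.875 m from the base axis. Payload 6.4 kg.
Tool frame: the origin (TCP) lies between the finger pads; the fingertips stand ctrl.tip_extent ahead of it and the grasp point (between the pads) is the TCP (ctrl.tip_extent is the distance from the TCP to the fingertips, in m); z points along the fingers, y is the line along which they close (so a half turn about z gives the same grasp; the last joint's range is limited). The gripper opens to 85 mm and grips with 20 to 120 N. Pads are 22 mm wide; open, the fingers measure 114 mm over their backs; the gripper's body (76 mm by 85 mm) begins 54 mm behind the grasp point. The pads swing forward as they close: fully open they stand 13 mm farther back than shut.
Start: joints at [-1.423, 0.181, 1.607, -0, 1.354, -0.206], TCP at [0.199, -0.539, 0.25] pointing down, gripper open.
Joint ranges: [-2.99, 2.99], [-0.89, 2.07], [0.3, 2.58], [-1.14, 4.28], [0, 2.63], [-3.12, 3.12]. Speed limits (rad/s): [2.57, 2.57, 3.01, 3.14, 3.14, 3.14].

## Interface

Orientations are given as a unit quaternion [w, x, y, z].
In Python, from bench import ctrl gives the robot as it stands.
- The arm moves only by the tool send_rows, never from a script. Its arguments are lists of equal length, an entry for each row: "dr": the turn, a rotation vector about the tool's x, y, z in units of 6 degrees (1.0 is 6 degrees), a list of three; "xyz": the shift along the tool's x, y, z in cm, a list of three; "jaw": the opening in per cent of the stroke, from 0 (shut) to 100 (fully open). In form: {"dr": [[wx, wy, wz], ...], "xyz": [[dx, dy, dz], ...], "jaw": [jaw, ...]}. A call has exactly 8 rows; each row is the pose to reach, as a shift and turn from the pose commanded when the call began, along the tool's axes at that moment; what a row does not reach only later rows make up. A row lasts 1/8 s, in which the tool goes at most 62.5 mm and 10.7 degrees, less where a joint would pass 70% of its speed; a pose out of reach is approached as far as the arm can. A call with a gripper value outside its range is refused whole. The fingers move at their own pace and stop on an object; the grip force is fixed at half the most. Time passes only in rows, so rows that repeat a pose let the fingers close, or fill a call up. It gives the time, the measured TCP pose, the force, the opening and the grip force at its end, in the units of the state.
- ctrl.get_obs(): the state, without advancing time (a new reading comes with each control period).
- ctrl.camera(name): name is "scene" or "top" or "wrist"; returns the picture (384x512x3 uint8, red, green, blue); there is no depth.
- ctrl.calibration(name): a dict with "camera_matrix" (3x3 intrinsics, pixels), "world_from_camera" (4x4, takes a point from camera to world coordinates). Camera axes: x right, y up, looking along -z (the intrinsics and any distortion apply to the point x, -y, -z); pixel columns grow to the right and rows downward; lengths in m; the calibration is good to about 2 mm. A picture is of the moment at which its call begins: read the wrist's pose just before it. calibration takes no time and is no camera call; for the wrist camera it gives the pose at the moment of the call.
- ctrl.hand_in(): hands the job in; it is judged then, once.
The state is a dict: "time_s": time; "q": joint angles; "dq": joint speeds; "joint_efforts": joint torques, N m; "eef_pos": TCP position; "eef_rot": TCP orientation; "wrist_force": force on the tool from outside, world axes, zero at the start; "torque": the same for the moment, N m; "opening": opening from 0.0 (shut) to 1.0 (fully open); "grasp_force": force on a finger pad.
Only numpy, scipy, OpenCV 4.12 (cv2) and the standard library are available. Lean on these libraries where they do the work, as an engineer would, in place of code of your own. Each camera call takes 0.05 s, during which the arm holds its last target. There are 200 camera calls.

## Working session

There is one attempt and no reset: what is moved stays moved. The work goes in short steps, Python scripts to look and compute and a tool call to move; the robot and the scene stay as the last step left them, time stands still between calls to the robot, and variables do not carry over. Pictures are saved under pics/ and viewed, at most 10 in all, crops included, and the job is handed in when it is done.

Besides the shell and the picture viewer there is one more tool, called after "Request:" as name(argument=value, ...) on one line, values as JSON. send_rows: Moves the arm, as the interface text tells. Its arguments: {"type":"object","properties":{"dr":{"type":"array","items":{"type":"array","items":{"type":"number"}}},"xyz":{"type":"array","items":{"type":"array","items":{"type":"number"}}},"jaw":{"type":"array","items":{"type":"number"}}},"required":["dr","xyz","jaw"]}

```bash
mkdir -p pics
python3 - <<'E'
from bench import ctrl
import cv2,numpy as np
for n in("top","scene"):
    im=ctrl.camera(n); cv2.imwrite(f"pics/{n}0.png",im[:,:,::-1])
    c=ctrl.calibration(n); print(n,np.round(c["camera_matrix"],1).tolist(),np.round(c["world_from_camera"],3).tolist(),[k for k in c])
print(ctrl.tip_extent,ctrl.get_obs()["eef_rot"])
E
```

```text
top [[421.7, 0.0, 249.4], [0.0, 421.7, 192.6], [0.0, 0.0, 1.0]] [[0.023, 0.981, -0.192, 0.379], [-1.0, 0.02, -0.019, 0.076], [-0.015, 0.192, 0.981, 1.009], [0.0, 0.0, 0.0, 1.0]] ['camera_matrix', 'world_from_camera']
scene [[491.2, 0.0, 250.2], [0.0, 491.2, 193.3], [0.0, 0.0, 1.0]] [[0.619, -0.584, 0.526, 1.151], [0.786, 0.466, -0.407, -0.401], [-0.007, 0.665, 0.747, 0.919], [0.0, 0.0, 0.0, 1.0]] ['camera_matrix', 'world_from_camera']
0.019 [-7.74825228e-04  9.84393702e-01  1.75978519e-01  1.66566614e-05]
```

View pics/top0.png

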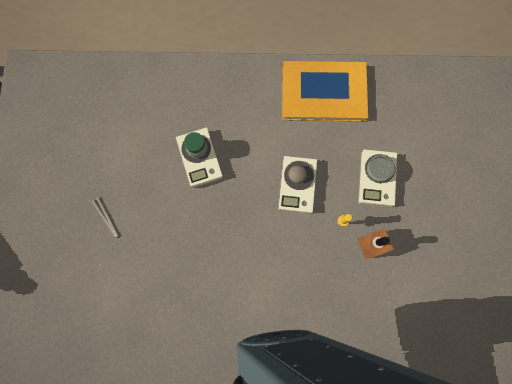

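View pics/scene0.png

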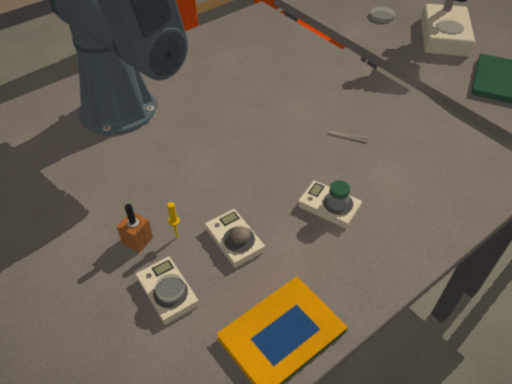

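Top view: the jar is on balance_a (198,158), the pebble on balance_b (298,185) and the glass dish on balance_c (379,177). There are two stylus shapes. The black-handled one in the wooden stand (379,242) fits the description; the yellow one (344,220) is the look-alike. I'll confirm both in one enlarged crop.

```bash
python3 - <<'E'
import cv2,numpy as np
t=cv2.imread("pics/top0.png")[140:265,325:425]; s=cv2.imread("pics/scene0.png")[190:330,110:210]
f=lambda a:cv2.resize(a,(400,int(a.shape[0]*4)),interpolation=cv2.INTER_CUBIC)
a,b=f(t),f(s); a=cv2.copyMakeBorder(a,0,b.shape[0]-a.shape[0],0,0,cv2.BORDER_CONSTANT)
cv2.imwrite("pics/crop0.png",np.hstack([a,b]))
E
cat > h.py <<'E'
from bench import ctrl
import numpy as np, cv2
from scipy.spatial.transform import Rotation as R
def ray(c,uv,z):
    K=c["camera_matrix"];T=np.array(c["world_from_camera"])
    d=np.linalg.inv(K)@[uv[0],uv[1],1]; d=T[:3,:3]@(d*[1,-1,-1]); o=T[:3,3]
    return o+d*(z-o[2])/d[2]
def proj(c,p):
    K=c["camera_matrix"];T=np.array(c["world_from_camera"])
    q=T[:3,:3].T@(np.array(p)-T[:3,3]); q=q*[1,-1,-1]; q=K@q; return q[:2]/q[2]
def tool(p,rot=None):
    """shift (cm) in tool axes to world point p from present TCP"""
    o=ctrl.get_obs(); w,x,y,z=o["eef_rot"]; r=R.from_quat([x,y,z,w])
    return r.inv().apply(np.array(p)-o["eef_pos"])*100
E
```

```text
(no output)
```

View pics/crop0.png

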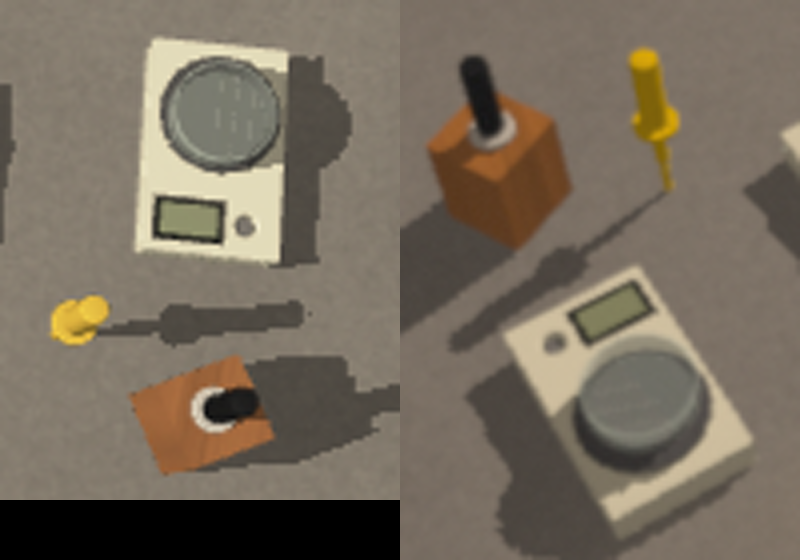

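The crop confirms it: black handle with a steel flange in the wooden stand, and an open dish on balance_c. The yellow one stands free. Button of c is at top pixel (386.2,196.5).

Run:
```python
from h import *
t=ctrl.calibration("top"); s=ctrl.calibration("scene")
f=lambda x,y:(325+(x+.5)/4-.5,140+(y+.5)/4-.5); g=lambda x,y:(110+(x-400+.5)/4-.5,190+(y+.5)/4-.5)
p=lambda n,c,uv,z:print(n,np.round(ray(c,uv,z),4))
p("flange t",t,f(212,409),.070);p("handle top t",t,f(246,401),.124)
p("flange s",s,g(493,130),.070);p("handle top s",s,g(474,63),.124)
p("btn t",t,f(245,226),.022);p("btn s",s,g(555,343),.022)
p("pan t",t,f(221,114),.049);p("pan s",s,g(640,380),.049)
p("yellow t",t,f(95,308),.124);p("yellow s",s,g(644,56),.124)
for q in[(149,40),(289,52),(279,264),(135,250)]:p("case",t,f(*q),.025)
for q in[(131,396),(240,356),(273,438),(166,474)]:p("block",t,f(*q),.066)
o=ctrl.get_obs();w,x,y,z=o["eef_rot"];print(R.from_quat([x,y,z,w]).as_matrix().round(3))
```

```text
flange t [ 0.4574 -0.191   0.07  ]
handle top t [ 0.4575 -0.1934  0.124 ]
flange s [ 0.4592 -0.1931  0.07  ]
handle top s [ 0.4569 -0.1919  0.124 ]
btn t [ 0.5699 -0.2279  0.022 ]
btn s [ 0.5685 -0.2268  0.022 ]
pan t [ 0.631  -0.2083  0.049 ]
pan s [ 0.6322 -0.2093  0.049 ]
yellow t [ 0.5047 -0.1162  0.124 ]
yellow s [ 0.5091 -0.1185  0.124 ]
case [ 0.6826 -0.1738  0.025 ]
case [ 0.6766 -0.2575  0.025 ]
case [ 0.547 -0.246  0.025]
case [ 0.5537 -0.1619  0.025 ]
block [ 0.464  -0.1476  0.066 ]
block [ 0.4876 -0.2087  0.066 ]
block [ 0.4425 -0.2251  0.066 ]
block [ 0.4215 -0.1657  0.066 ]
[[ 0.938  0.346 -0.   ]
 [ 0.346 -0.938  0.002]
 [ 0.    -0.002 -1.   ]]
```

Request:
send_rows(dr=[[0,0,0],[0,0,0],[0,0,0],[0,0,0],[0,0,0],[0,0,0],[0,0,0],[0,0,0]], xyz=[[3,-2,0],[8,-5,0],[13,-8.5,0.5],[18,-12,1],[23,-15,2],[28,-18,3],[32,-21,4],[35,-23,5]], jaw=[60,60,60,60,60,60,60,60])

```text
time_s: 1.1
eef_pos: [0.4485, -0.2002, 0.1997]
eef_rot: [-0.0, 0.984, 0.177, -0.0]
wrist_force: [0.7, -1.0, 1.0]
opening: 0.6
grasp_force: 0.0
```

Run:
```python
from h import *
print(tool([.4577,-.192,.20]).round(2),ctrl.get_obs()["eef_pos"].__repr__(),ctrl.get_obs()["opening"])
c=ctrl.calibration("wrist"); im=ctrl.camera("wrist"); cv2.imwrite("pics/w1.png",im[:,:,::-1])
import pickle; pickle.dump(c,open("w1.pkl","wb"))
for p in([.4577,-.192,.07],[.4577,-.192,.124],[.569,-.2275,.022]):print(proj(c,p).round(1))
```

```text
[ 1.14 -0.44 -0.03] array([ 0.44851554, -0.20015245,  0.19968426]) 0.6002386687405016
[246.5 171.5]
[245.1 188.6]
[326.   61.4]
```

View pics/w1.png

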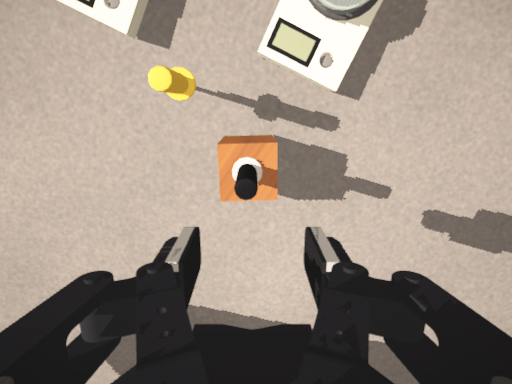

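The wrist view matches the estimates: flange (247,171), handle top (246,188), button c (326,60). I'll align, descend and grip.

Request:
send_rows(dr=[[0,0,0],[0,0,0],[0,0,0],[0,0,0],[0,0,0],[0,0,0],[0,0,0],[0,0,0]], xyz=[[0.7,-0.25,0],[1.15,-0.4,0.5],[1.15,-0.4,2.5],[1.15,-0.4,5],[1.15,-0.4,7.5],[1.15,-0.4,9],[1.15,-0.4,9.5],[1.15,-0.4,9.5]], jaw=[60,60,60,60,60,60,60,60])

```text
time_s: 2.15
eef_pos: [0.4574, -0.195, 0.1055]
eef_rot: [0.0, 0.984, 0.176, 0.0]
wrist_force: [0.5, -0.5, 0.9]
opening: 0.593
grasp_force: 0.0
```

Request:
send_rows(dr=[[0,0,0],[0,0,0],[0,0,0],[0,0,0],[0,0,0],[0,0,0],[0,0,0],[0,0,0]], xyz=[[0,0,0],[0,0,0],[0,0,0],[0,0,0],[0,0,0],[0,0,0],[0,0,0],[0,0,0]], jaw=[45,30,20,10,5,5,5,5])

```text
time_s: 3.15
eef_pos: [0.4576, -0.1948, 0.1058]
eef_rot: [0.0, 0.984, 0.176, 0.0]
wrist_force: [-0.9, 0.9, 6.4]
opening: 0.171
grasp_force: 58.4
```

Request:
send_rows(dr=[[0,0,0],[0,0,0],[0,0,0],[0,0,0],[0,0,0],[0,0,0],[0,0,0],[0,0,0]], xyz=[[0,0,-0.5],[0,0,-2],[0,0,-4],[0,0,-6],[0,0,-8],[0,0,-8.7],[0,0,-9],[0,0,-9]], jaw=[5,5,5,5,5,5,5,5])

```text
time_s: 4.15
eef_pos: [0.457, -0.1944, 0.1949]
eef_rot: [-0.0, 0.984, 0.176, -0.0]
wrist_force: [0.4, -0.3, -0.4]
opening: 0.171
grasp_force: 58.4
```

Run:
```python
from h import *
o=ctrl.get_obs();print(o["eef_pos"],o["grasp_force"],o["wrist_force"])
a=[]
for n,(u,v) in(("top",(380,235)),("scene",(135,200)),("wrist",(256,230))):
    c=ctrl.calibration(n); im=ctrl.camera(n)
    p=o["eef_pos"]; print(n,"tip",proj(c,p-[0,0,.099]).round(1),"flange",proj(c,p-[0,0,.037]).round(1),"hole",proj(c,[.4577,-.192,.066]).round(1), "btn",proj(c,[.569,-.2275,.022]).round(1))
    if n=="wrist": a.append(cv2.resize(im,(440,330)));
    else: a.append(cv2.resize(im[v-55:v+55,u-30:u+30],(180,330),interpolation=cv2.INTER_CUBIC))
cv2.imwrite("pics/l1.png",np.hstack(a)[:,:,::-1])
```

```text
[ 0.45700456 -0.19444239  0.19488467] 58.40402662754059 [ 0.3634951  -0.27774001 -0.38582881]
top tip [382.6 241.2] flange [391.8 238.7] hole [377.6 241.9] btn [385.7 196.5]
scene tip [129.6 214.4] flange [123.9 195.4] hole [133.3 222.6] btn [148.2 275.7]
wrist tip [252.  194.9] flange [251.9 226.8] hole [249.6 183.1] btn [329.4  72.1]
```

View pics/l1.png

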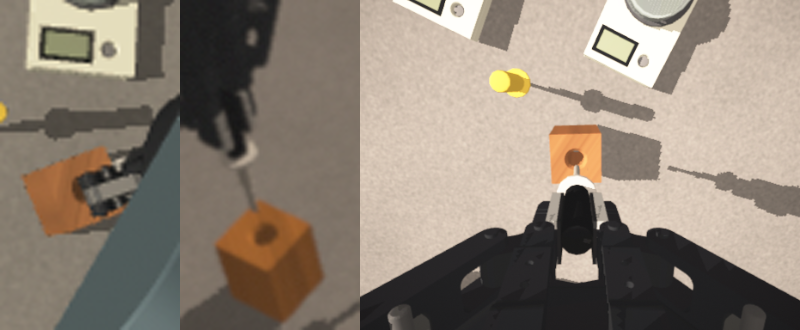

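Held upright: the tip shows at wrist pixel (251,195) and was predicted at (252,195). The hole (248,183) and button (329,71) are also where computed. Now going above the button.

Request:
send_rows(dr=[[0,0,0],[0,0,0],[0,0,0],[0,0,0],[0,0,0],[0,0,0],[0,0,0],[0,0,0]], xyz=[[1,0.7,0],[3,2.2,0],[5.5,4,0],[7.5,5.6,0],[9,6.7,1],[9.4,7,3],[9.4,7,5],[9.4,7,5.5]], jaw=[5,5,5,5,5,5,5,5])

```text
time_s: 5.3
eef_pos: [0.5678, -0.2266, 0.1373]
eef_rot: [-0.002, 0.984, 0.176, -0.002]
wrist_force: [0.8, 0.8, -0.3]
opening: 0.168
grasp_force: 58.4
```

Run:
```python
from h import *
o=ctrl.get_obs();p=o["eef_pos"];print(p,o["wrist_force"], tool([.569,-.2275,p[2]]).round(2))
c=ctrl.calibration("wrist"); im=ctrl.camera("wrist")
print("tip",proj(c,p-[0,0,.0995]),"btn",proj(c,[.569,-.2275,.022]),"mouth",proj(c,[.569,-.2275,.025]))
cv2.imwrite("pics/b1.png",cv2.resize(im[130:250,180:330],(750,600),interpolation=cv2.INTER_CUBIC)[:,:,::-1])
```

```text
[ 0.56778213 -0.22660769  0.13725692] [ 0.75065396  0.80986749 -0.25782858] [ 0.08  0.13 -0.  ]
tip [252.20719469 194.43501705] btn [253.83963339 187.79741153] mouth [253.84628264 188.80684745]
```

View pics/b1.png

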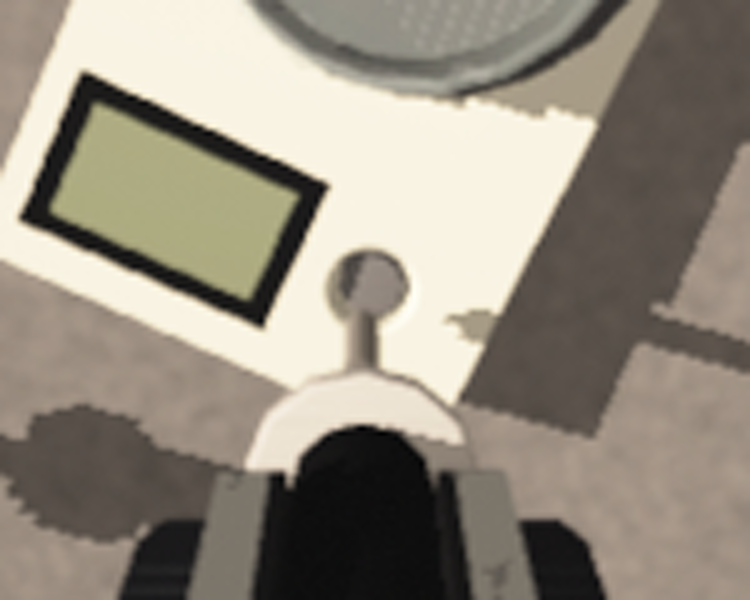

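Mouth at wrist pixel (253.6,187), about 1.5 mm ahead of the tip and slightly to its right. I'll correct that and lower.

Request:
send_rows(dr=[[0,0,0],[0,0,0],[0,0,0],[0,0,0],[0,0,0],[0,0,0],[0,0,0],[0,0,0]], xyz=[[0.1,0.05,0],[0.15,0.1,0],[0.15,0.1,0.4],[0.15,0.1,0.8],[0.15,0.1,1.1],[0.15,0.1,1.3],[0.15,0.1,1.3],[0.15,0.1,1.3]], jaw=[5,5,5,5,5,5,5,5])

```text
time_s: 6.35
eef_pos: [0.5715, -0.2282, 0.1274]
eef_rot: [0.0, 0.984, 0.176, 0.0]
wrist_force: [-0.2, -0.0, -1.1]
opening: 0.168
grasp_force: 58.4
```

Request:
send_rows(dr=[[0,0,0],[0,0,0],[0,0,0],[0,0,0],[0,0,0],[0,0,0],[0,0,0],[0,0,0]], xyz=[[0,0,0.1],[0,0,0.2],[0,0,0.3],[0,0,0.4],[0,0,0.45],[0,0,0.5],[0,0,0.5],[0,0,0.5]], jaw=[5,5,5,5,5,5,5,5])

```text
time_s: 7.35
eef_pos: [0.5715, -0.2282, 0.1223]
eef_rot: [0.0, 0.984, 0.176, 0.0]
wrist_force: [-0.1, -0.1, -0.1]
opening: 0.17
grasp_force: 58.4
```

Request:
send_rows(dr=[[0,0,0],[0,0,0],[0,0,0],[0,0,0],[0,0,0],[0,0,0],[0,0,0],[0,0,0]], xyz=[[-0.1,-0.1,-0.1],[-0.1,-0.15,0],[-0.1,-0.15,0.1],[-0.1,-0.15,0.2],[-0.1,-0.15,0.3],[-0.1,-0.15,0.4],[-0.1,-0.15,0.45],[-0.1,-0.15,0.45]], jaw=[5,5,5,5,5,5,5,5])

```text
time_s: 8.35
eef_pos: [0.5701, -0.2271, 0.1179]
eef_rot: [0.0, 0.984, 0.176, 0.0]
wrist_force: [-0.6, 0.3, 3.5]
opening: 0.171
grasp_force: 58.5
```

Request:
send_rows(dr=[[0,0,0],[0,0,0],[0,0,0],[0,0,0],[0,0,0],[0,0,0],[0,0,0],[0,0,0]], xyz=[[0,0,0.05],[0,0,0.1],[0,0,0.1],[0,0,0.1],[0,0,0.1],[0,0,0.1],[0,0,0.1],[0,0,0.1]], jaw=[5,5,5,5,5,5,5,5])

```text
time_s: 9.35
eef_pos: [0.5702, -0.2272, 0.1171]
eef_rot: [0.0, 0.984, 0.176, 0.0]
wrist_force: [-0.2, 0.2, 5.4]
opening: 0.17
grasp_force: 58.6
```

Request:
send_rows(dr=[[0,0,0],[0,0,0],[0,0,0],[0,0,0],[0,0,0],[0,0,0],[0,0,0],[0,0,0]], xyz=[[0,0,0.05],[0,0,0.1],[0,0,0.1],[0,0,0.1],[0,0,0.1],[0,0,0.1],[0,0,0.1],[0,0,0.1]], jaw=[5,5,5,5,5,5,5,5])

```text
time_s: 10.35
eef_pos: [0.5704, -0.2272, 0.1168]
eef_rot: [0.0, 0.984, 0.176, 0.0]
wrist_force: [-1.1, 1.4, 9.4]
opening: 0.172
grasp_force: 59.1
```

Bottomed out: force rose to 9.4 N with almost no travel. Raising and returning.

Request:
send_rows(dr=[[0,0,0],[0,0,0],[0,0,0],[0,0,0],[0,0,0],[0,0,0],[0,0,0],[0,0,0]], xyz=[[0,0,-0.3],[0,0,-1],[0,0,-2.5],[0,0,-4.5],[0,0,-6.5],[0,0,-7.7],[0,0,-8],[0,0,-8]], jaw=[5,5,5,5,5,5,5,5])

```text
time_s: 11.35
eef_pos: [0.5698, -0.227, 0.1956]
eef_rot: [-0.0, 0.984, 0.176, -0.0]
wrist_force: [0.3, 0.1, -0.4]
opening: 0.175
grasp_force: 58.4
```

Run:
```python
from h import *
print(tool([.4576,-.192,.196]).round(2))
```

```text
[-9.31 -7.17 -0.03]
```

Request:
send_rows(dr=[[0,0,0],[0,0,0],[0,0,0],[0,0,0],[0,0,0],[0,0,0],[0,0,0],[0,0,0]], xyz=[[-1,-0.7,0],[-3,-2.3,0],[-5.5,-4.2,0],[-7.5,-5.8,0],[-8.8,-6.8,0],[-9.3,-7.15,0],[-9.3,-7.15,0],[-9.3,-7.15,0]], jaw=[5,5,5,5,5,5,5,5])

```text
time_s: 12.35
eef_pos: [0.4584, -0.1925, 0.1958]
eef_rot: [0.0, 0.984, 0.176, 0.0]
wrist_force: [0.8, -0.6, -0.6]
opening: 0.17
grasp_force: 58.5
```

Run:
```python
from h import *
o=ctrl.get_obs();p=o["eef_pos"];print(p,tool([.4576,-.192,p[2]]).round(2))
c=ctrl.calibration("wrist"); im=ctrl.camera("wrist")
print("tip",proj(c,p-[0,0,.0995]),"hole",proj(c,[.4576,-.192,.066]), "1mm y",proj(c,[.4576,-.191,.066]))
cv2.imwrite("pics/r1.png",cv2.resize(im[130:250,180:330],(750,600),interpolation=cv2.INTER_CUBIC)[:,:,::-1])
```

```text
[ 0.4583577  -0.19248367  0.19580585] [-0.05 -0.07 -0.  ]
tip [251.65013541 194.87213483] hole [250.83489344 185.28999934] 1mm y [249.73140845 184.895998  ]
```

View pics/r1.png

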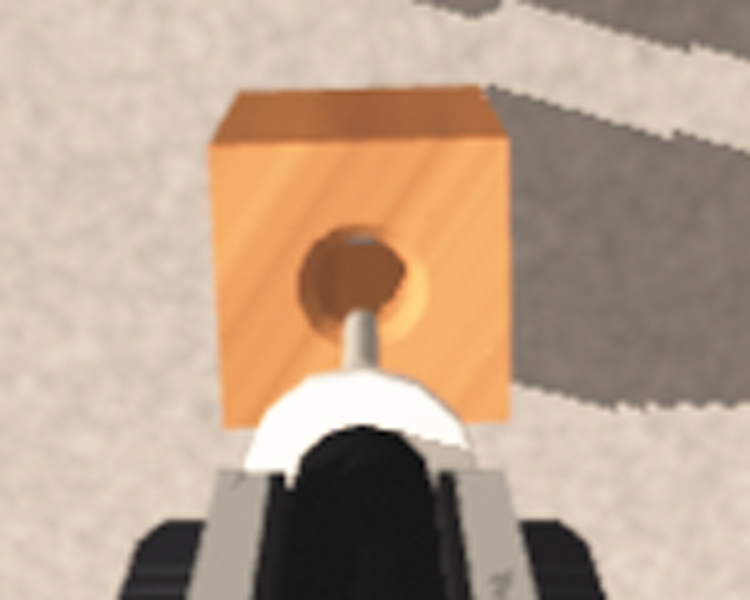

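Hole centre at wrist pixel (252.4,186.5) and tip column 251.7. It needs about -1.5 mm in tool x and +0.5 mm in y, then lower.

Request:
send_rows(dr=[[0,0,0],[0,0,0],[0,0,0],[0,0,0],[0,0,0],[0,0,0],[0,0,0],[0,0,0]], xyz=[[-0.1,0.05,0],[-0.15,0.05,0],[-0.15,0.05,0.7],[-0.15,0.05,1.7],[-0.15,0.05,2.7],[-0.15,0.05,3.7],[-0.15,0.05,4.5],[-0.15,0.05,4.5]], jaw=[5,5,5,5,5,5,5,5])

```text
time_s: 13.4
eef_pos: [0.4563, -0.1929, 0.1499]
eef_rot: [-0.001, 0.984, 0.176, -0.001]
wrist_force: [-0.8, 0.0, -1.1]
opening: 0.167
grasp_force: 58.5
```

Request:
send_rows(dr=[[0,0,0],[0,0,0],[0,0,0],[0,0,0],[0,0,0],[0,0,0],[0,0,0],[0,0,0]], xyz=[[0,0,0.5],[0,0,1.3],[0,0,2.2],[0,0,3.1],[0,0,3.8],[0,0,4.2],[0,0,4.3],[0,0,4.3]], jaw=[5,5,5,5,5,5,5,5])

```text
time_s: 14.4
eef_pos: [0.4569, -0.1933, 0.1079]
eef_rot: [0.0, 0.984, 0.176, 0.0]
wrist_force: [0.1, -0.1, -0.1]
opening: 0.168
grasp_force: 58.5
```

No contact on the way in. About 2 mm left: lower to touch, then release.

Request:
send_rows(dr=[[0,0,0],[0,0,0],[0,0,0],[0,0,0],[0,0,0],[0,0,0],[0,0,0],[0,0,0]], xyz=[[0,0,0.05],[0,0,0.1],[0,0,0.15],[0,0,0.2],[0,0,0.2],[0,0,0.2],[0,0,0.2],[0,0,0.2]], jaw=[5,5,5,5,5,5,5,5])

```text
time_s: 15.4
eef_pos: [0.4568, -0.1932, 0.1058]
eef_rot: [0.0, 0.984, 0.176, 0.0]
wrist_force: [-0.9, 0.4, 0.3]
opening: 0.17
grasp_force: 58.5
```

Request:
send_rows(dr=[[0,0,0],[0,0,0],[0,0,0],[0,0,0],[0,0,0],[0,0,0],[0,0,0],[0,0,0]], xyz=[[0,0,0],[0,0,0],[0,0,0],[0,0,0],[0,0,0],[0,0,0],[0,0,0],[0,0,0]], jaw=[20,25,30,40,50,60,60,60])

```text
time_s: 16.4
eef_pos: [0.4568, -0.1932, 0.1058]
eef_rot: [0.0, 0.984, 0.176, 0.0]
wrist_force: [-0.4, 0.1, 0.4]
opening: 0.603
grasp_force: 0.0
```

Request:
send_rows(dr=[[0,0,0],[0,0,0],[0,0,0],[0,0,0],[0,0,0],[0,0,0],[0,0,0],[0,0,0]], xyz=[[0,0,-0.5],[0,0,-1.5],[0,0,-3],[0,0,-5],[0,0,-7],[0,0,-9],[-1,0,-10],[-1.5,0,-10]], jaw=[60,60,60,60,60,60,60,60])

```text
time_s: 17.4
eef_pos: [0.4424, -0.1989, 0.2068]
eef_rot: [0.001, 0.984, 0.176, 0.001]
wrist_force: [0.3, 0.4, 0.2]
opening: 0.602
grasp_force: 0.0
```

Run:
```python
from h import *
a=cv2.resize(ctrl.camera("wrist"),(440,330)); b=cv2.resize(ctrl.camera("scene")[180:290,90:210],(360,330),interpolation=cv2.INTER_CUBIC)
cv2.imwrite("pics/e1.png",np.hstack([a,b])[:,:,::-1])
```

```text
(no output)
```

View pics/e1.png

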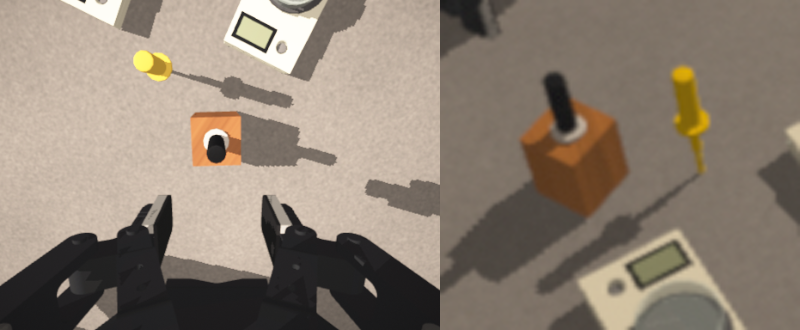

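The stylus hangs upright with its flange on the block (wrist crop (216,143)) and the gripper is clear. Handing in.

```bash
python3 -c "
from bench import ctrl
print(ctrl.hand_in())"
```

```text
the job is handed in; nothing more can be done
None
```

I pressed the tare button of balance_c, the one carrying the dish, fully home and held it for about 2 s (longer than the half second asked), then put the stylus back upright in its stand and handed the job in; no verdict came back.

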